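# Set the drilling jig and point out the bush to drill through

### The job

Set up the drilling jig for me without gripping or lifting anything: with the fingertips, swing its raised flip stop all the way down, then gently push the loose wooden rail until its long side lies against the fence and its right end butts against the stop. Then show me where to drill: point at the guide bush with the widest bore, fingertips just above its middle, touching none of the bushes, hold still there for a good second and finish still pointing. Leave the other things on the bench where they are.

Things in the scene. Friction and masses are not known exactly. Their poses are not given: they have to be found in the camera images.
- jig: Drilling jig screwed to the bench: plywood base 18 mm thick, x -85 to 85, y -200 to 240 mm, with a wooden fence along its far side, its top 52 mm above the bench. Origin on the bench under the base: x points from the robot's side squarely to the fence, y along the fence to the left, z up. The fence's working face is at x = 35 mm.
- guide_plate (a point): Middle of the aluminium guide plate's top face, 61 mm above the bench. The plate, 8 mm thick, lies on the fence over jig y = -105 to 45 mm and overhangs the base towards the robot as far as jig x = -6 mm, so that the rail passes beneath it (7 mm clear of the bushes); it holds the three bushes.
- stop_block: Aluminium clamp block of the flip stop, fixed on top of the fence near its right end; highest point 90 mm above the bench. Origin at bench height under the stop's pivot, axes parallel to the jig's. Two cheeks (y = -16 to 16 mm) carry the pivot and reach to x = -7 mm.
- stop_pivot (a point): Pivot axis of the flip stop, 84 mm above the bench, running along the fence; a friction pivot: the arm stays where it is left and turns at about 2 N at its tip.
- flip_stop (a joint): Angle of the flip stop's arm (rad): 0 = arm straight up, 1.57 = level, pointing to the robot, 3.14 = straight down in front of the fence, the end of its travel. It starts raised, leaning to the robot.
- stop_tip (a point): End of the flip stop's steel arm, 60 mm from the pivot. The arm is 18 mm wide (along the fence); its outer 28 mm are 22 mm thick, the rest 16 mm. When it is down its tip is 24 mm above the bench (6 mm above the base), its left face stands 9 mm left of the pivot's middle and is what the rail butts against.
- rail: Loose wooden rail 45 x 240 x 21 mm, 0.1 to 0.2 kg, lying on the jig's base in front of the fence, partly under the guide plate. Origin at the centre of its underside, 18 mm above the bench; y along its length, ends at y = -120 and 120 mm, long sides at x = -23 and 22 mm. In place, its far side touches the fence and its right end the lowered stop.
- bush_wide_mouth (a point): Fixed steel drill bush, the one with the widest bore, 20 mm, with a flat round collar 32 mm across, 4 mm high, on the guide plate. The three bushes differ only in the bore and sit in a row along the fence, 45 mm apart, in any order. This point is the centre of the bore at the collar's top face, 65 mm above the bench; z up.
- bush_middle_mouth (a point): Fixed steel drill bush, bore 9 mm, with a flat round collar 32 mm across, 4 mm high, on the guide plate. The three bushes differ only in the bore and sit in a row along the fence, 45 mm apart, in any order. This point is the centre of the bore at the collar's top face, 65 mm above the bench; z up.
- bush_narrow_mouth (a point): Fixed steel drill bush, bore 6 mm, with a flat round collar 32 mm across, 4 mm high, on the guide plate. The three bushes differ only in the bore and sit in a row along the fence, 45 mm apart, in any order. This point is the centre of the bore at the collar's top face, 65 mm above the bench; z up.
- plane: Bystander: hand plane, 62 x 240 x 97 mm, behind the jig; origin under its middle.
- square: Bystander: try square with a wooden stock, 226 x 160 x 18 mm, behind the jig; origin under its middle.
- caliper: Bystander: sliding caliper, 66 x 222 x 8 mm, lying behind the fence; origin under its middle.
- pencil: Bystander: green pencil, 136 mm long, right of the jig; origin under its middle.
- offcut_short: Bystander: wood offcut, 45 x 85 x 45 mm, behind the jig on the left; origin under its middle.
- marker: Bystander: marker pen, 135 mm long, 16 mm thick, at the front edge of the bench; origin under its middle.

How it is judged:
By the outcome, as a careful person would: the job done as asked, in the order asked, and still so for the second after the job is handed in, with the robot touching nothing.
It also fails if it takes over 72 s, if anything falls off the work surface, if the arm or the gripper's body presses on something with over 40 N, if the wrist force passes 120 N, or if a joint passes its speed limit or range.

### The arm

A 6-joint arm with a two-finger parallel gripper is mounted at the origin on a cart in front of the work surface, level with it; the furniture and walls round the work are solid. World frame = base frame: x ahead of the robot, y to its left, z up, the work surface at z = 0. Lengths are in mm, angles in degrees, forces in N, time in s.
With the tool pointing down it reaches from about 350 to 850 mm from the base axis. Payload 8.1 kg.
Tool frame: the origin (TCP) lies between the finger pads; the fingertips stand 22 mm ahead of it and the grasp point (between the pads) lies 3 mm ahead of it; z points along the fingers, y is the line along which they close (so a half turn about z gives the same grasp; the last joint's range is limited). The gripper opens to 85 mm and grips with 20 to 120 N. Pads are 22 mm wide; open, the fingers measure 114 mm over their backs; the gripper's body (76 mm by 85 mm) begins 54 mm behind the grasp point. The pads swing forward as they close: fully open they stand 13 mm farther back than shut.
Start: joints at [71.081, 7.471, 85.268, -0, 87.261, -4.893], TCP at [145.395, 582.122, 253.292] pointing down, gripper open.
Joint ranges: [-169.43, 169.43], [-51.17, 129.36], [1.28, 143.12], [-76.62, 256.62], [0, 156.53], [-152.29, 152.29]. Speed limits (degrees/s): [136.94, 136.94, 159.86, 180, 180, 180].

### API

Orientations are given as [roll, pitch, yaw] about the fixed x, y, z axes, in that order (R = Rz(yaw) Ry(pitch) Rx(roll)).
In Python, from bench import r, vision gives the robot as it stands.
- The arm moves only by the tool step_arm, never from a script. Its argument "targets" is a list that holds one entry, the list of rows, each a list of 6 numbers: the shift along the world's x, y, z in mm, then the turn, a rotation vector about the world's x, y, z in rad. In form: [[[x, y, z, rx, ry, rz], ...]]. A call has 1 to 12 rows; each row is the pose to reach, as a shift and turn from the pose commanded when the call began; what a row does not reach only later rows make up. A row lasts 1/12 s, in which the tool goes at most 41.7 mm and 7.16 degrees, less where a joint would pass 70% of its speed; a pose out of reach is approached as far as the arm can. A call with a gripper value outside its range is refused whole. "fingers" is the gripper's target within -1 to 1 (shut at 1, half-way at 0, fully open at -1), set as the call begins (left out, the last holds). The fingers move at their own pace and stop on an object; "newtons" is the grip in N (left out, the last holds). Time passes only in rows, so rows that repeat a pose let the fingers close. It gives the time, the measured TCP pose, the force, the opening and the grip force at its end, in the units of the state.
- r.sense(): the state, without advancing time (a new reading comes with each control period).
- vision.snapshot(name): name is "scene" or "side" or "wrist"; returns a dict with "img" (400x640x3 uint8, blue, green, red), "mtx" (3x3 intrinsics, pixels), "D" ([k1, k2, p1, p2, k3] as OpenCV has them; the pictures are not rectified), "eye" and "attitude" of the camera in the world. Camera axes: x right, y up, looking along -z (the intrinsics and any distortion apply to the point x, -y, -z); pixel columns grow to the right and rows downward; lengths in mm; the calibration is good to about 2 mm. A picture is of the moment at which its call begins. There is no depth.
- r.hand_in(): hands the job in; it is judged then, once.
The state is a dict: "time": time; "joint_pos": joint angles; "qd": joint speeds; "joint_efforts": joint torques, N m; "tool_pos": TCP position; "tcp_rot": TCP orientation; "ft_force": force on the tool from outside, world axes, zero at the start; "wrist_torque": the same for the moment, N m; "finger_gap": finger opening in mm; "grip_force": force on a finger pad.
Only numpy, scipy, OpenCV 4.12 (cv2) and the standard library are available. Lean on these libraries where they do the work, as an engineer would, in place of code of your own. Each camera call takes 0.05 s, during which the arm holds its last target. There are 200 camera calls.

## Working session

There is one attempt and no reset: what is moved stays moved. The work goes in short steps, Python scripts to look and compute and a tool call to move; the robot and the scene stay as the last step left them, time stands still between calls to the robot, and variables do not carry over. Pictures are saved under pics/ and viewed, at most 10 in all, crops included, and the job is handed in when it is done.

Besides the shell and the picture viewer there is one more tool, called after "Call:" as name(argument=value, ...), one argument or row to a line, values as JSON. step_arm: Moves the arm, as the interface text tells. Its arguments: {"type":"object","properties":{"targets":{"type":"array"},"fingers":{"type":"number"},"newtons":{"type":"number"}},"required":["targets"]}

```bash
mkdir -p pics; cat > h.py <<'E'
import numpy as np, cv2
from bench import r, vision
from scipy.spatial.transform import Rotation as R
def att(s):
    a=np.array(s["attitude"],float)
    return a if a.shape==(3,3) else (R.from_quat(a).as_matrix() if a.size==4 else R.from_euler('xyz',a,degrees=True).as_matrix())
def ray(s,uv):
    p=cv2.undistortPoints(np.array([[uv]],float),np.array(s["mtx"],float),np.array(s["D"],float))[0,0]
    return att(s)@np.array([p[0],-p[1],-1.])
def onz(s,uv,z):
    d=ray(s,uv);e=np.array(s["eye"],float);return e+d*(z-e[2])/d[2]
def pix(s,P):
    q=(np.array(P,float).reshape(-1,3)-np.array(s["eye"]))@att(s)
    return cv2.projectPoints((q*[1,-1,-1]).reshape(-1,1,3),np.zeros(3),np.zeros(3),np.array(s["mtx"],float),np.array(s["D"],float))[0][:,0]
def tri(s1,a,s2,b):
    d1,d2=ray(s1,a),ray(s2,b);e1,e2=np.array(s1["eye"]),np.array(s2["eye"])
    t=np.linalg.lstsq(np.c_[d1,-d2],e2-e1,rcond=None)[0]
    return (e1+d1*t[0]+e2+d2*t[1])/2, np.linalg.norm(e1+d1*t[0]-e2-d2*t[1])
E
python3 - <<'E'
from h import *
import pickle
for n in ("scene","side","wrist"):
    s=vision.snapshot(n);cv2.imwrite(f"pics/{n}0.png",s["img"]);pickle.dump(s,open(n+"0.pkl","wb"))
    print(n,s["eye"],s["attitude"],s["mtx"],s["D"])
print(r.sense())
E
```

```text
scene [ 985.14592407 -133.73323575  914.7728715 ] [28.88912987  0.24860924 58.08078807] [[375.04347925   0.         322.25204377]
 [  0.         375.04347925 197.8644385 ]
 [  0.           0.           1.        ]] [-0.02661514  0.          0.          0.          0.        ]
side [ 223.18682658 -281.08376463  799.13196127] [ 38.78680844   0.06524497 -48.42703025] [[386.28399995   0.         313.68246349]
 [  0.         386.28399995 199.73548787]
 [  0.           0.           1.        ]] [-0.05917639  0.          0.          0.          0.        ]
wrist [ 64.06882053 602.50807605 372.43036191] [-1.89537409e+01  7.40600558e-02  7.59609728e+01] [[348.10897376   0.         321.40376017]
 [  0.         348.10897376 204.61452262]
 [  0.           0.           1.        ]] [-0.03311533  0.          0.          0.          0.        ]
{'time': 0.15, 'joint_pos': array([ 7.10807794e+01,  7.50528247e+00,  8.53171871e+01,  1.85990951e-04,
        8.72620242e+01, -4.89353494e+00]), 'qd': array([ 0.02259695, -0.10556248, -0.12925425, -0.02458184, -0.10947674,
       -0.04079969]), 'joint_efforts': array([ 2.16179367e-03, -5.70062041e+01, -5.01158381e+01, -1.26809309e-05,
        9.66188090e-03,  1.22065708e-04]), 'tool_pos': array([145.26306876, 581.72841123, 252.46272697]), 'tcp_rot': array([-1.79915830e+02, -7.39278942e-03,  1.65974300e+02]), 'ft_force': array([ 0.70358723,  0.65172368, -0.42803401]), 'wrist_torque': array([-0.04307415, -0.05273728,  0.01234014]), 'grip_force': 0.0, 'finger_gap': 85.11636743125193}
```

View pics/scene0.png

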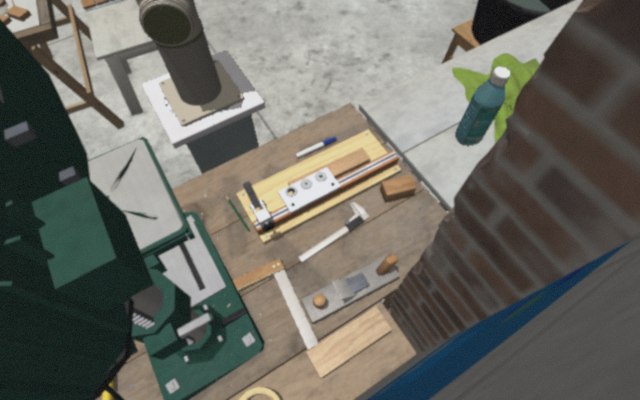

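View pics/side0.png

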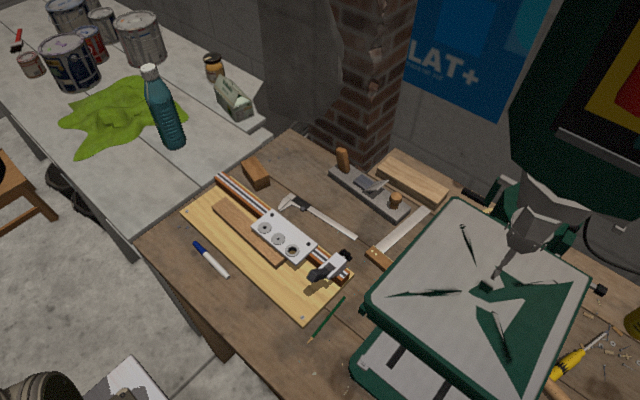

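The side view shows the jig (about px 180–355 × 170–325), the flip stop near (325,265), three bushes at about (264,226), (278,239) and (292,252), and the rail at (215–285, 200–265). The scene view shows the stop at about (255,200). I'll enlarge both.

```bash
python3 - <<'E'
from h import *
import pickle
a=pickle.load(open("side0.pkl","rb"))["img"][165:330,170:365];b=pickle.load(open("scene0.pkl","rb"))["img"][120:250,225:415]
cv2.imwrite("pics/c1.png",cv2.resize(a,None,fx=3.6,fy=3.6,interpolation=cv2.INTER_CUBIC))
cv2.imwrite("pics/c2.png",cv2.resize(b,None,fx=4,fy=4,interpolation=cv2.INTER_CUBIC))
E
```

```text
(no output)
```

View pics/c1.png

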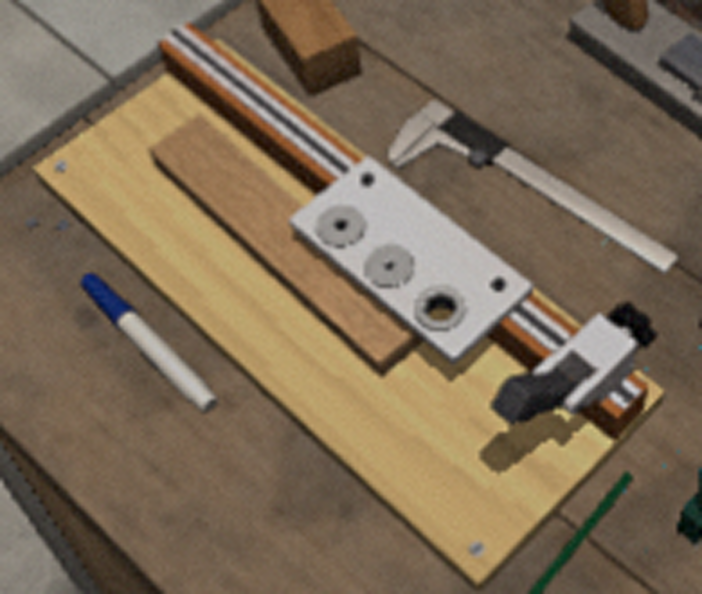

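View pics/c2.png

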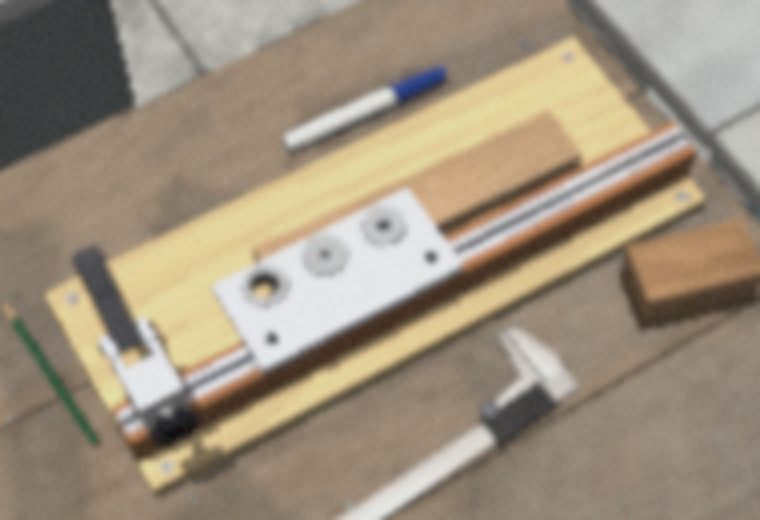

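Crop 1 (side ×3.6) shows the base corners at (36,168), (480,583) and (662,395), with the wide bush at (440,305), the rightmost one next to the stop. The rail's top corners are at (153,155), (198,118) and (382,362). Crop 2 (scene ×4) shows the base corners at (573,38), (48,295), (155,490) and (703,195), and the stop arm's tip at (90,250).

```bash
python3 - <<'E'
from h import *
import pickle
S=pickle.load(open("side0.pkl","rb"));C=pickle.load(open("scene0.pkl","rb"))
A=lambda p:(np.array(p)+.5)/3.6-.5+[170,165]
B=lambda p:(np.array(p)+.5)/4-.5+[225,120]
J=[];W=[]
def add(s,f,p,j): J.append(j[:2]);W.append(onz(s,f(p),j[2])[:2])
add(S,A,(36,168),(-85,240,18));add(S,A,(480,583),(-85,-200,18));add(S,A,(662,395),(85,-200,18))
add(C,B,(573,38),(-85,240,18));add(C,B,(48,295),(-85,-200,18));add(C,B,(155,490),(85,-200,18));add(C,B,(703,195),(85,240,18))
J=np.array(J,float);W=np.array(W)
jc,wc=J.mean(0),W.mean(0);U,_,V=np.linalg.svd((J-jc).T@(W-wc));M=(U@V).T
t=wc-M@jc;print("yaw",np.degrees(np.arctan2(M[1,0],M[0,0])),"org",t);print("res",(W-(J@M.T+t)).round(1).tolist())
np.savez("jig.npz",M=M,t=t)
tj=lambda w:np.r_[M.T@(w[:2]-t),w[2]].round(1)
for n,a,b in(("wide",(440,306),(265,285)),("mid?",(389,267),(325,254)),("left",(341,226),(383,226))):
    x,g=tri(S,A(a),C,B(b));print(n,x.round(1),g.round(1),tj(x),tj(onz(S,A(a),65)),tj(onz(C,B(b),65)))
for n,s,f,p in(("LN",S,A,(153,155)),("LF",S,A,(198,118)),("RN",S,A,(382,362)),("LN",C,B,(548,113)),("LF",C,B,(578,157)),("RN",C,B,(255,247))):
    x=onz(s,f(p),39);print(n,x.round(1),tj(x))
x,g=tri(S,A((505,398)),C,B((90,250)));print("tip",x.round(1),g,tj(x))
# stop block top z90: c1 corners far-top (600,313),(640,345)
for p in((600,313),(640,345)):print("blk",tj(onz(S,A(p),90)))
for n,p in (("marker",(82,280)),("marker",(208,405)),("pencil",(628,478)),("pencil",(540,592))): print(n,onz(S,A(p),8).round(0),tj(onz(S,A(p),8)))
E
```

```text
yaw -1.2583548282817916 org [513.34762203 127.70080524]
res [[3.4, -2.3], [2.4, 0.3], [-3.5, 0.1], [0.5, -1.1], [1.8, 2.4], [-0.9, 1.9], [-3.7, -1.2]]
wide [525.1  52.1  67.3] 0.1 [ 13.5 -75.3  67.3] [ 14.4 -74.2  65. ] [ 12.2 -74.9  65. ]
mid? [525.1  97.   65.8] 1.2 [ 12.4 -30.4  65.8] [ 12.8 -30.6  65. ] [ 11.7 -29.6  65. ]
left [526.8 141.5  66. ] 0.2 [13.1 14.  66. ] [13.5 14.5 65. ] [12.5 14.5 65. ]
LN [492.6 297.7  39. ] [-24.4 169.5  39. ]
LF [535.  299.7  39. ] [ 17.9 172.4  39. ]
RN [483.7  64.1  39. ] [-28.2 -64.3  39. ]
LN [493.6 301.6  39. ] [-23.6 173.4  39. ]
LF [536.4 297.6  39. ] [ 19.3 170.3  39. ]
RN [480.1  67.2  39. ] [-32.  -61.2  39. ]
tip [480.8 -41.1 129.8] 1.3575312484581372 [ -28.9 -169.5  129.8]
blk [  65.2 -158.6   90. ]
blk [  64.6 -189.8   90. ]
marker [403. 274.   8.] [-113.1  143.6    8. ]
marker [399. 139.   8.] [-114.3    8.3    8. ]
pencil [537. -91.   8.] [  28.4 -217.7    8. ]
pencil [448. -97.   8.] [ -60.3 -226.1    8. ]
```

Call:
step_arm(
  targets=[
    [[14, -23, 0, 0, 0, 0.01], [29, -47, 0, 0, 0, 0.02], [43, -70, 0, 0, 0, 0.03], [58, -94, 0, 0, 0, 0.04], [72, -117, 0, 0, 0, 0.05], [87, -141, 0, 0, 0, 0.06], [101, -164, 0, 0, 0, 0.07], [115, -188, 0, 0, 0, 0.08], [130, -211, 0, 0, 0, 0.09], [144, -235, 0, 0, 0, 0.1], [158, -258, 0, 0, 0, 0.105], [173, -282, 0, 0, 0, 0.111]],
  ],
  fingers=1,
)

```text
time: 1.15
tool_pos: [318.6, 298.9, 253.1]
tcp_rot: [-180.0, -0.0, 172.4]
ft_force: [0.4, 0.7, 0.9]
finger_gap: 0.0
grip_force: 0.0
```

Call:
step_arm(
  targets=[
    [[14, -23, 0, 0, 0, 0.01], [29, -47, 0, 0, 0, 0.02], [43, -70, 0, 0, 0, 0.03], [58, -94, 0, 0, 0, 0.04], [72, -117, 0, 0, 0, 0.05], [87, -141, 0, 0, 0, 0.06], [101, -164, 0, 0, 0, 0.07], [115, -188, 0, 0, 0, 0.08], [130, -211, 0, 0, 0, 0.09], [144, -235, 0, 0, 0, 0.1], [173, -282, 0, 0, 0, 0.111], [173, -282, 0, 0, 0, 0.111]],
  ],
)

```text
time: 2.15
tool_pos: [492.8, 14.4, 253.0]
tcp_rot: [-179.9, 0.0, 178.6]
ft_force: [0.5, -0.4, -0.1]
finger_gap: -0.0
grip_force: 0.0
```

```bash
python3 - <<'E'
from h import *
import pickle
s=vision.snapshot("wrist");cv2.imwrite("pics/w1.png",s["img"]);pickle.dump(s,open("w1.pkl","wb"))
q=r.sense();print(q["time"],q["tool_pos"],q["tcp_rot"],q["ft_force"],q["finger_gap"],s["eye"],s["attitude"])
J=np.load("jig.npz");M,t=J["M"],J["t"]
for j in((13,-75,65),(15,-173,84),(-25,-173,130),(0,-105,61)):
    print(j,pix(s,[*(M@j[:2]+t),j[2]]).round(0))
S=pickle.load(open("side0.pkl","rb"))
for p in((365,300),(455,197)):print("press",[onz(S,p,z).round(0).tolist() for z in(0,100,200)])
E
```

```text
2.2 [492.99682554  14.03067462 252.9149164 ] [-1.79903556e+02  1.09498185e-02  1.78501672e+02] [-0.85122369 -2.40060455 -0.1275382 ] 0.05818460654176247 [409.07265917  16.86912632 373.05983191] [-1.89996125e+01  6.35663453e-02  8.86055452e+01]
(13, -75, 65) [[362. 213.]]
(15, -173, 84) [[255. 223.]]
(-25, -173, 130) [[240. 196.]]
(0, -105, 61) [[331. 199.]]
press [[566.0, -127.0, 0.0], [523.0, -146.0, 100.0], [480.0, -166.0, 200.0]]
press [[962.0, -133.0, 0.0], [870.0, -151.0, 100.0], [777.0, -170.0, 200.0]]
```

View pics/w1.png

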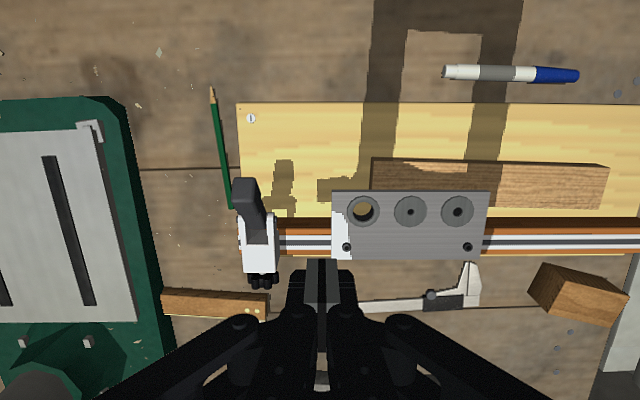

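The wrist view (robot side at top) shows the bushes at (363,211), (411,211) and (458,211), so the widest is the one nearest the stop, where predicted. The stop arm's tip is at (233–256,178), the block at (243–277,272), and the rail's near side at v≈160 with its left end at u≈608.

```bash
python3 - <<'E'
from h import *
import pickle
s=pickle.load(open("w1.pkl","rb"));C=pickle.load(open("scene0.pkl","rb"))
J=np.load("jig.npz");M,t=J["M"],J["t"]
tj=lambda w:np.r_[M.T@(w[:2]-t),w[2]].round(1)
for n,p,z in(("wide",(363,211.5),65),("mid",(411,211.5),65),("left",(458,211.5),65),("plateNL",(331.5,191),61),("plateNR",(488.5,191),61),("base edge",(238,103),18),("base edge",(560,104),18),("rail",(371,158),39),("rail",(609,164),39),("railLF",(606,209),39),("blk",(243,273),90),("blk",(277,273),90),("cheek",(239,215),84),("cheek",(277,215),84),("tip",(233,179),135),("tip",(256,179),135)):
    x=onz(s,p,z);print(n,x.round(1),tj(x))
B=lambda p:(np.array(p)+.5)/4-.5+[225,120]
x,g=tri(s,(244.5,179),C,B((85,250)));print("tip",tj(x),g)
E
```

```text
wide [522.9  53.   65. ] [ 11.2 -74.5  65. ]
mid [524.   98.3  65. ] [ 11.3 -29.1  65. ]
left [525.1 143.1  65. ] [11.4 15.6 65. ]
plateNL [503.2  23.7  61. ] [  -7.8 -104.2   61. ]
plateNR [506.7 171.6  61. ] [-7.6 43.8 61. ]
base edge [423.5 -66.   18. ] [ -85.6 -195.7   18. ]
base edge [430.9 254.1  18. ] [-85.2 124.5  18. ]
rail [477.3  63.   39. ] [-34.6 -65.5  39. ]
rail [488.1 301.7  39. ] [-29.1 173.4  39. ]
railLF [536.  310.2  39. ] [ 18.6 183.   39. ]
blk [571.7 -60.   90. ] [  62.4 -186.4   90. ]
blk [572.3 -28.5  90. ] [  62.4 -154.8   90. ]
cheek [516.6 -59.4  84. ] [   7.3 -187.    84. ]
cheek [517.4 -25.5  84. ] [   7.4 -153.1   84. ]
tip [470.4 -47.4 135. ] [ -39.1 -176.   135. ]
tip [470.8 -31.1 135. ] [ -39.1 -159.7  135. ]
tip [ -35.7 -170.8  122.2] 0.11512388136346632
```

Call:
step_arm(
  targets=[
    [[8, -15, -10, 0, 0, 0], [17, -30, -25, 0, 0, 0], [26, -45, -45, 0, 0, 0], [34, -61, -65, 0, 0, 0], [34, -61, -80, 0, 0, 0], [34, -61, -80, 0, 0, 0], [34, -61, -80, 0, 0, 0], [34, -61, -80, 0, 0, 0]],
  ],
)

```text
time: 2.87
tool_pos: [525.6, -42.3, 174.3]
tcp_rot: [180.0, 0.0, 178.7]
ft_force: [-0.3, -0.7, 0.5]
finger_gap: 0.0
grip_force: 0.0
```

Call:
step_arm(
  targets=[
    [[0, 0, -15, 0, 0, 0], [0, 0, -27, 0, 0, 0], [0, 0, -33, 0, 0, 0], [0, 0, -33, 0, 0, 0], [-4, 0, -33, 0, 0, 0], [-9, 0, -33, 0, 0, 0], [-14, 0, -33, 0, 0, 0], [-19, 0, -33, 0, 0, 0], [-24, 0, -33, 0, 0, 0], [-29, 0, -33, 0, 0, 0]],
  ],
)

```text
time: 3.7
tool_pos: [496.4, -43.0, 141.0]
tcp_rot: [-180.0, 0.1, 178.7]
ft_force: [1.9, 0.6, 0.6]
finger_gap: 0.0
grip_force: 0.8
```

Call:
step_arm(
  targets=[
    [[-4, 0, 0, 0, 0, 0], [-7, 0, 0, 0, 0, 0], [-11, 0, 0, 0, 0, 0], [-11, 0, 0, 0, 0, 0]],
  ],
)

```text
time: 4.03
tool_pos: [484.7, -42.9, 140.2]
tcp_rot: [-180.0, -0.0, 178.7]
ft_force: [0.8, -0.2, 0.9]
finger_gap: 0.1
grip_force: 0.4
```

Call:
step_arm(
  targets=[
    [[-2, 0, -4, 0, 0, 0], [-5, 0, -8, 0, 0, 0], [-8, 0, -12, 0, 0, 0], [-11, 0, -16, 0, 0, 0], [-13, 0, -20, 0, 0, 0], [-14, 0, -23, 0, 0, 0], [-15, 0, -27, 0, 0, 0], [-15, 0, -31, 0, 0, 0], [-16, 0, -35, 0, 0, 0]],
  ],
)

```text
time: 4.78
tool_pos: [469.4, -42.9, 104.9]
tcp_rot: [180.0, -0.0, 178.7]
ft_force: [0.8, -0.2, 1.5]
finger_gap: -0.0
grip_force: 0.8
```

Call:
step_arm(
  targets=[
    [[0, 0, -4, 0, 0, 0], [1, 0, -8, 0, 0, 0], [2, 0, -11, 0, 0, 0], [4, 0, -15, 0, 0, 0], [6, 0, -22, 0, 0, 0], [9, 0, -26, 0, 0, 0], [13, 0, -31, 0, 0, 0]],
  ],
)

```text
time: 5.37
tool_pos: [482.6, -43.0, 73.7]
tcp_rot: [-180.0, -0.0, 178.7]
ft_force: [-1.5, 0.2, 2.7]
finger_gap: -0.1
grip_force: 1.1
```

Call:
step_arm(
  targets=[
    [[3, 0, -3, 0, 0, 0], [6, 0, -5, 0, 0, 0], [9, 0, -7, 0, 0, 0], [13, 0, -9, 0, 0, 0], [16, 0, -10, 0, 0, 0], [16, 0, -10, 0, 0, 0]],
  ],
)

```text
time: 5.87
tool_pos: [498.7, -42.9, 64.0]
tcp_rot: [180.0, -0.0, 178.7]
ft_force: [-0.4, -0.8, 0.3]
finger_gap: -0.1
grip_force: 0.0
```

Call:
step_arm(
  targets=[
    [[1, 0, 0, 0, 0, 0], [2, 0, 0, 0, 0, 0], [3, 0, 0, 0, 0, 0], [4, 0, 0, 0, 0, 0], [4, 0, 0, 0, 0, 0]],
  ],
)

```text
time: 6.28
tool_pos: [499.2, -42.7, 63.5]
tcp_rot: [180.0, -0.4, 178.7]
ft_force: [-17.9, -1.2, 11.1]
finger_gap: -0.1
grip_force: 6.8
```

Call:
step_arm(
  targets=[
    [[1, 0, 0, 0, 0, 0], [2, 0, 0, 0, 0, 0], [2, 0, 0, 0, 0, 0]],
  ],
)

```text
time: 6.53
tool_pos: [499.3, -42.4, 62.4]
tcp_rot: [180.0, -0.7, 178.7]
ft_force: [-24.2, -0.4, 12.0]
finger_gap: -0.1
grip_force: 5.5
```

Call:
step_arm(
  targets=[
    [[-10, 0, 0, 0, 0, 0], [-35, 0, 5, 0, 0, 0], [-60, 0, 40, 0, 0, 0], [-60, 30, 80, 0, 0, 0], [-60, 60, 120, 0, 0, 0], [-60, 90, 140, 0, 0, 0], [-60, 110, 140, 0, 0, 0], [-60, 110, 140, 0, 0, 0], [-60, 110, 140, 0, 0, 0]],
  ],
)

```text
time: 7.28
tool_pos: [445.1, 68.4, 205.5]
tcp_rot: [180.0, 0.2, 178.9]
ft_force: [0.3, -0.6, -0.1]
finger_gap: -0.1
grip_force: 0.0
```

```bash
python3 - <<'E'
from h import *
import pickle
I=[]
for n,(a,b,c,d) in (("side",(230,300,300,370)),("wrist",(90,390,120,640)),("scene",(150,250,225,325))):
    s=vision.snapshot(n);pickle.dump(s,open(n+"2.pkl","wb"))
    i=s["img"] if n=="wrist" else s["img"][a:b,c:d]
    I.append(i)
a=cv2.resize(I[0],(300,300),interpolation=3);b=cv2.resize(I[2],(300,300),interpolation=3)
w=cv2.resize(I[1][:300],(600,281))
cv2.imwrite("pics/v2.png",np.vstack([np.hstack([a,b]),w]))
print(r.sense()["tool_pos"])
E
```

```text
[443.97619468  66.46436877 203.34622182]
```

View pics/v2.png

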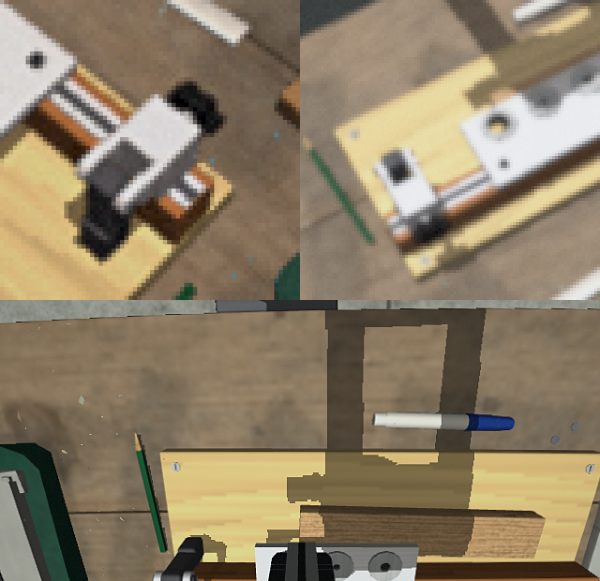

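The stop arm now hangs from the block. Its tip is at side crop (100,250), which is side px ≈ (323,288). I'll compare that with the projection for several angles.

```bash
python3 - <<'E'
from h import *
import pickle
J=np.load("jig.npz");M,t=J["M"],J["t"]
for n,o,k in(("side",(300,230),300/70),("scene",(225,150),3),("wrist",(0,0),1)):
    s=pickle.load(open(n+"2.pkl","rb"))
    for px in(12,):
      for th in(130,145,160,170,180):
        a=np.radians(th);d=np.array([-np.sin(a),np.cos(a)]);m=np.array([np.cos(a),np.sin(a)])
        P=[]
        for y in(-161.5,-179.5):
            for q in (60*d+11*m,60*d-11*m): P.append([*(M@[px+q[0],y]+t),84+q[1]])
        print(n,px,th,((pix(s,P)-o)*k).round(0).tolist())
s=pickle.load(open("wrist2.pkl","rb"));cv2.imwrite("pics/w2.png",cv2.resize(s["img"][300:400,120:280],(800,500),interpolation=3))
E
```

```text
side 12 130 [[13.0, 273.0], [34.0, 269.0], [41.0, 297.0], [61.0, 292.0]]
side 12 145 [[28.0, 271.0], [53.0, 258.0], [54.0, 294.0], [79.0, 280.0]]
side 12 160 [[45.0, 263.0], [73.0, 242.0], [72.0, 285.0], [99.0, 264.0]]
side 12 170 [[58.0, 254.0], [87.0, 229.0], [84.0, 276.0], [113.0, 250.0]]
side 12 180 [[72.0, 243.0], [101.0, 214.0], [98.0, 265.0], [127.0, 236.0]]
scene 12 130 [[84.0, 128.0], [94.0, 149.0], [65.0, 137.0], [75.0, 158.0]]
scene 12 145 [[91.0, 143.0], [102.0, 165.0], [72.0, 152.0], [84.0, 174.0]]
scene 12 160 [[99.0, 159.0], [110.0, 180.0], [80.0, 168.0], [92.0, 189.0]]
scene 12 170 [[104.0, 169.0], [115.0, 190.0], [86.0, 178.0], [97.0, 199.0]]
scene 12 180 [[110.0, 179.0], [121.0, 199.0], [91.0, 189.0], [102.0, 208.0]]
wrist 12 130 [[202.0, 224.0], [210.0, 231.0], [181.0, 224.0], [190.0, 231.0]]
wrist 12 145 [[208.0, 228.0], [214.0, 241.0], [188.0, 228.0], [195.0, 241.0]]
wrist 12 160 [[213.0, 237.0], [217.0, 253.0], [193.0, 237.0], [199.0, 253.0]]
wrist 12 170 [[215.0, 244.0], [219.0, 263.0], [196.0, 244.0], [200.0, 263.0]]
wrist 12 180 [[217.0, 253.0], [219.0, 273.0], [199.0, 252.0], [201.0, 273.0]]
```

View pics/w2.png

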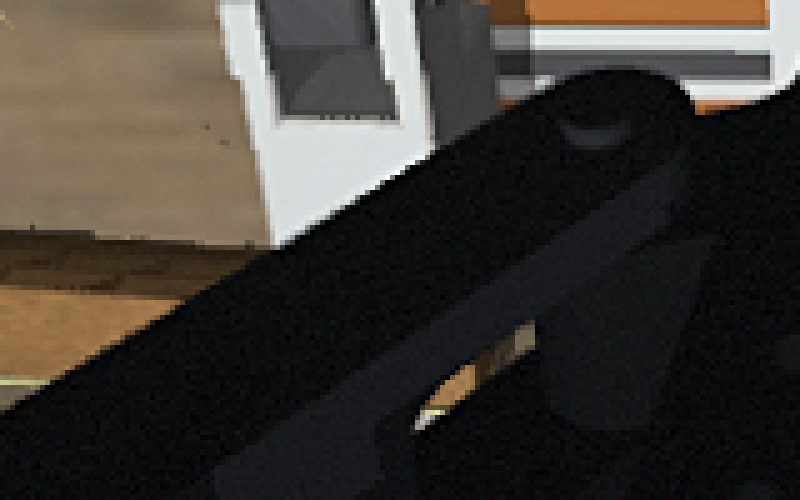

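The stop's tip edges in both views match θ = 180° to within a few pixels, so it is fully down. Next I push the rail towards the fence.

Call:
step_arm(
  targets=[
    [[3, 30, 0, 0, 0, 0], [6, 60, 0, 0, 0, 0], [10, 90, -30, 0, 0, 0], [10, 121, -60, 0, 0, 0], [10, 121, -90, 0, 0, 0], [10, 121, -120, 0, 0, 0], [10, 121, -145, 0, 0, 0], [10, 121, -157, 0, 0, 0], [10, 121, -157, 0, 0, 0], [13, 121, -157, 0, 0, 0], [16, 121, -157, 0, 0, 0]],
  ],
)

```text
time: 8.35
tool_pos: [462.0, 187.9, 48.9]
tcp_rot: [180.0, 0.1, 178.6]
ft_force: [1.5, 0.2, 0.1]
finger_gap: -0.3
grip_force: 0.0
```

Call:
step_arm(
  targets=[
    [[2, 0, 0, 0, 0, 0], [4, 0, 0, 0, 0, 0], [6, 0, 0, 0, 0, 0], [8, 0, 0, 0, 0, 0], [10, 0, 0, 0, 0, 0], [12, 0, 0, 0, 0, 0], [14, 0, 0, 0, 0, 0], [16, 0, 0, 0, 0, 0], [18, 0, 0, 0, 0, 0], [20, 0, 0, 0, 0, 0], [20, 0, 0, 0, 0, 0]],
  ],
)

```text
time: 9.27
tool_pos: [480.7, 188.1, 47.3]
tcp_rot: [180.0, 0.0, 178.7]
ft_force: [0.3, -0.4, -0.7]
finger_gap: -0.3
grip_force: 0.0
```

Call:
step_arm(
  targets=[
    [[1.5, 0, 0, 0, 0, 0], [3, 0, 0, 0, 0, 0], [4.5, 0, 0, 0, 0, 0], [6, 0, 0, 0, 0, 0], [7.5, 0, 0, 0, 0, 0], [9, 0, 0, 0, 0, 0], [10, 0, 0, 0, 0, 0], [10, 0, 0, 0, 0, 0]],
  ],
)

```text
time: 9.93
tool_pos: [490.7, 188.1, 47.3]
tcp_rot: [180.0, 0.0, 178.7]
ft_force: [1.0, -0.2, -0.3]
finger_gap: -0.1
grip_force: 0.0
```

Call:
step_arm(
  targets=[
    [[1, 0, 0, 0, 0, 0], [2, 0, 0, 0, 0, 0], [2, 0, 0, 0, 0, 0]],
  ],
)

```text
time: 10.18
tool_pos: [492.6, 188.1, 47.3]
tcp_rot: [180.0, 0.0, 178.7]
ft_force: [-0.3, -0.6, 0.3]
finger_gap: -0.2
grip_force: 0.2
```

Call:
step_arm(
  targets=[
    [[0.7, 0, 0, 0, 0, 0], [1.3, 0, 0, 0, 0, 0], [2, 0, 0, 0, 0, 0], [2, 0, 0, 0, 0, 0]],
  ],
)

```text
time: 10.52
tool_pos: [492.7, 188.2, 46.9]
tcp_rot: [-180.0, -0.2, 178.7]
ft_force: [-10.1, -0.4, 7.2]
finger_gap: 0.0
grip_force: 5.0
```

Call:
step_arm(
  targets=[
    [[-12, 0, 0, 0, 0, 0], [-30, 0, 0, 0, 0, 0], [-34, 30, 0, 0, 0, 0], [-34, 65, 0, 0, 0, 0], [-34, 100, 0, 0, 0, 0], [-34, 130, 0, 0, 0, 0], [-34, 145, 0, 0, 0, 0], [-15, 145, 0, 0, 0, 0], [10, 145, 0, 0, 0, 0], [28, 145, 0, 0, 0, 0], [35, 145, 0, 0, 0, 0], [35, 145, 0, 0, 0, 0]],
  ],
)

```text
time: 11.52
tool_pos: [531.0, 332.7, 47.4]
tcp_rot: [180.0, 0.1, 178.6]
ft_force: [-0.2, -1.0, 0.2]
finger_gap: -0.1
grip_force: 0.0
```

Call:
step_arm(
  targets=[
    [[0, -4, 0, 0, 0, 0], [0, -9, 0, 0, 0, 0], [0, -14, 0, 0, 0, 0], [0, -18, 0, 0, 0, 0], [0, -22, 0, 0, 0, 0], [0, -26, 0, 0, 0, 0], [0, -30, 0, 0, 0, 0], [0, -34, 0, 0, 0, 0], [0, -38, 0, 0, 0, 0], [0, -42, 0, 0, 0, 0], [-1, -46, 0, 0, 0, 0], [-1, -50, 0, 0, 0, 0]],
  ],
)

```text
time: 12.52
tool_pos: [528.5, 282.7, 47.4]
tcp_rot: [180.0, 0.0, 178.7]
ft_force: [-0.2, -0.1, -0.2]
finger_gap: -0.2
grip_force: 0.4
```

Call:
step_arm(
  targets=[
    [[0, -4, 0, 0, 0, 0], [0, -8, 0, 0, 0, 0], [0, -12, 0, 0, 0, 0], [0, -16, 0, 0, 0, 0], [0, -20, 0, 0, 0, 0], [-0.5, -24, 0, 0, 0, 0], [-0.5, -28, 0, 0, 0, 0], [-0.5, -32, 0, 0, 0, 0], [-1, -36, 0, 0, 0, 0], [-1, -40, 0, 0, 0, 0], [-1, -44, 0, 0, 0, 0], [-1, -48, 0, 0, 0, 0]],
  ],
)

```text
time: 13.52
tool_pos: [527.4, 234.8, 47.3]
tcp_rot: [180.0, 0.0, 178.7]
ft_force: [-0.5, 1.4, 0.7]
finger_gap: 0.1
grip_force: 0.6
```

Call:
step_arm(
  targets=[
    [[0, -1.5, 0, 0, 0, 0], [0, -3, 0, 0, 0, 0], [0, -4.5, 0, 0, 0, 0], [0, -6, 0, 0, 0, 0], [0, -7.5, 0, 0, 0, 0], [0, -9, 0, 0, 0, 0], [0, -9, 0, 0, 0, 0]],
  ],
)

```text
time: 14.1
tool_pos: [527.4, 225.9, 47.3]
tcp_rot: [-180.0, -0.0, 178.7]
ft_force: [0.1, -0.5, -0.7]
finger_gap: 0.4
grip_force: 0.1
```

Call:
step_arm(
  targets=[
    [[0, -1, 0, 0, 0, 0], [0, -2, 0, 0, 0, 0], [0, -3, 0, 0, 0, 0], [0, -4, 0, 0, 0, 0], [0, -4, 0, 0, 0, 0]],
  ],
)

```text
time: 14.52
tool_pos: [527.4, 221.9, 47.3]
tcp_rot: [-180.0, -0.0, 178.7]
ft_force: [0.3, -0.2, -0.3]
finger_gap: -0.1
grip_force: 0.2
```

Call:
step_arm(
  targets=[
    [[0, -0.7, 0, 0, 0, 0], [0, -1.4, 0, 0, 0, 0], [0, -2, 0, 0, 0, 0], [0, -2, 0, 0, 0, 0]],
  ],
)

```text
time: 14.85
tool_pos: [527.3, 220.0, 47.2]
tcp_rot: [-180.0, -0.0, 178.7]
ft_force: [-0.3, 1.3, 0.3]
finger_gap: -0.2
grip_force: 0.2
```

Call:
step_arm(
  targets=[
    [[0, -0.7, 0, 0, 0, 0], [0, -1.4, 0, 0, 0, 0], [0, -2, 0, 0, 0, 0], [0, -2, 0, 0, 0, 0]],
  ],
)

```text
time: 15.18
tool_pos: [527.4, 218.0, 47.3]
tcp_rot: [-180.0, -0.0, 178.7]
ft_force: [-0.4, 1.0, 0.7]
finger_gap: -0.2
grip_force: 0.3
```

Call:
step_arm(
  targets=[
    [[0, -0.7, 0, 0, 0, 0], [0, -1.4, 0, 0, 0, 0], [0, -2, 0, 0, 0, 0], [0, -2, 0, 0, 0, 0]],
  ],
)

```text
time: 15.52
tool_pos: [527.6, 217.5, 47.6]
tcp_rot: [179.9, 0.0, 178.7]
ft_force: [-0.1, 7.9, -0.5]
finger_gap: 0.4
grip_force: 4.2
```

Call:
step_arm(
  targets=[
    [[0, -0.7, 0, 0, 0, 0], [0, -1.4, 0, 0, 0, 0], [0, -1.4, 0, 0, 0, 0]],
  ],
)

```text
time: 15.77
tool_pos: [527.6, 217.2, 47.9]
tcp_rot: [179.8, 0.1, 178.7]
ft_force: [-0.6, 13.5, -0.2]
finger_gap: -0.0
grip_force: 6.7
```

Butted against the stop. Next I check and seat the rail against the fence at both ends.

Call:
step_arm(
  targets=[
    [[0, 10, 0, 0, 0, 0], [0, 30, 0, 0, 0, 0], [-30, 35, 0, 0, 0, 0], [-60, 35, 0, 0, 0, 0], [-67, 10, 0, 0, 0, 0], [-67, -25, 0, 0, 0, 0], [-67, -60, 0, 0, 0, 0], [-67, -95, 0, 0, 0, 0], [-67, -130, 0, 0, 0, 0], [-67, -165, 0, 0, 0, 0], [-67, -195, 0, 0, 0, 0], [-67, -212, 0, 0, 0, 0]],
  ],
)

```text
time: 16.77
tool_pos: [460.2, -0.2, 47.5]
tcp_rot: [-179.9, 0.0, 178.6]
ft_force: [-0.0, 0.3, 0.6]
finger_gap: 0.1
grip_force: 0.0
```

Call:
step_arm(
  targets=[
    [[0, 0, 0, 0, 0, 0], [6, 0, 0, 0, 0, 0], [12, 0, 0, 0, 0, 0], [16, 0, 0, 0, 0, 0], [19, 0, 0, 0, 0, 0], [21, 0, 0, 0, 0, 0], [23, 0, 0, 0, 0, 0], [25, 0, 0, 0, 0, 0], [25, 0, 0, 0, 0, 0]],
  ],
)

```text
time: 17.52
tool_pos: [485.7, 3.0, 47.3]
tcp_rot: [-180.0, 0.0, 178.7]
ft_force: [-0.2, -0.8, 0.2]
finger_gap: -0.1
grip_force: 0.0
```

Call:
step_arm(
  targets=[
    [[0.7, 0, 0, 0, 0, 0], [1.4, 0, 0, 0, 0, 0], [2, 0, 0, 0, 0, 0], [2, 0, 0, 0, 0, 0]],
  ],
)

```text
time: 17.85
tool_pos: [487.5, 2.7, 47.3]
tcp_rot: [-180.0, 0.0, 178.7]
ft_force: [-0.0, 1.1, 0.1]
finger_gap: -0.1
grip_force: 0.0
```

Call:
step_arm(
  targets=[
    [[0.7, 0, 0, 0, 0, 0], [1.4, 0, 0, 0, 0, 0], [2, 0, 0, 0, 0, 0], [2, 0, 0, 0, 0, 0]],
  ],
)

```text
time: 18.18
tool_pos: [488.3, 2.7, 47.0]
tcp_rot: [-180.0, -0.1, 178.7]
ft_force: [-5.7, -0.6, 4.5]
finger_gap: 0.1
grip_force: 2.9
```

Call:
step_arm(
  targets=[
    [[-10, 0, 0, 0, 0, 0], [-25, 10, 0, 0, 0, 0], [-25, 45, 0, 0, 0, 0], [-25, 80, 0, 0, 0, 0], [-25, 115, 0, 0, 0, 0], [-25, 150, 0, 0, 0, 0], [-25, 175, 0, 0, 0, 0], [-25, 185, 0, 0, 0, 0], [-16, 185, 0, 0, 0, 0], [-8, 185, 0, 0, 0, 0], [-2, 185, 0, 0, 0, 0], [-0.5, 185, 0, 0, 0, 0]],
  ],
)

```text
time: 19.18
tool_pos: [490.6, 186.5, 47.5]
tcp_rot: [-180.0, 0.1, 178.6]
ft_force: [-0.1, -0.8, 0.1]
finger_gap: -0.6
grip_force: 0.0
```

Call:
step_arm(
  targets=[
    [[0.7, 0, 0, 0, 0, 0], [1.4, 0, 0, 0, 0, 0], [2, 0, 0, 0, 0, 0], [2.8, 0, 0, 0, 0, 0], [3.5, 0, 0, 0, 0, 0], [4.2, 0, 0, 0, 0, 0], [4.2, 0, 0, 0, 0, 0]],
  ],
)

```text
time: 19.77
tool_pos: [492.6, 187.6, 47.2]
tcp_rot: [-180.0, -0.1, 178.7]
ft_force: [-2.9, -1.0, 2.3]
finger_gap: 0.1
grip_force: 1.5
```

Call:
step_arm(
  targets=[
    [[-12, 0, 0, 0, 0, 0], [-30, 10, 0, 0, 0, 0], [-33, 40, 0, 0, 0, 0], [-33, 60, 0, 0, 0, 0], [0, 62, 0, 0, 0, 0], [30, 62, 0, 0, 0, 0], [34, 55, 0, 0, 0, 0], [34, 40, 0, 0, 0, 0], [34, 34, 0, 0, 0, 0], [34, 32, 0, 0, 0, 0], [34, 31, 0, 0, 0, 0]],
  ],
)

```text
time: 20.68
tool_pos: [526.1, 218.0, 47.1]
tcp_rot: [180.0, -0.0, 178.6]
ft_force: [-0.7, 0.8, -0.4]
finger_gap: -0.0
grip_force: 0.7
```

Call:
step_arm(
  targets=[
    [[0, -0.7, 0, 0, 0, 0], [0, -1.4, 0, 0, 0, 0], [0, -1.8, 0, 0, 0, 0], [0, -2.2, 0, 0, 0, 0], [0, -2.2, 0, 0, 0, 0]],
  ],
)

```text
time: 21.1
tool_pos: [526.3, 217.8, 47.3]
tcp_rot: [179.9, -0.0, 178.7]
ft_force: [-2.2, 5.1, -0.7]
finger_gap: 0.2
grip_force: 2.9
```

Call:
step_arm(
  targets=[
    [[0, 8, 0, 0, 0, 0], [0, 20, 0, 0, 0, 0], [0, 20, 25, 0, 0, 0], [0, 20, 60, 0, 0, 0], [0, 10, 90, 0, 0, 0], [0, -25, 90, 0, 0, 0], [-1, -60, 90, 0, 0, 0], [-1, -95, 90, 0, 0, 0], [-2, -130, 90, 0, 0, 0], [-3, -155, 90, 0, 0, 0], [-3, -164, 90, 0, 0, 0], [-3, -164, 90, 0, 0, 0]],
  ],
)

```text
time: 22.1
tool_pos: [524.5, 51.3, 137.6]
tcp_rot: [-180.0, 0.0, 178.6]
ft_force: [-0.2, -0.0, -0.4]
finger_gap: 0.1
grip_force: 0.0
```

Call:
step_arm(
  targets=[
    [[0, 0, -8, 0, 0, 0], [0, 0, -18, 0, 0, 0], [0, 0, -26, 0, 0, 0], [0, 0, -33, 0, 0, 0], [0, 0, -38, 0, 0, 0], [0, 0, -38, 0, 0, 0], [0, 0, -38, 0, 0, 0], [0, 0, -38, 0, 0, 0]],
  ],
)

```text
time: 22.77
tool_pos: [524.3, 52.7, 99.5]
tcp_rot: [-180.0, 0.0, 178.7]
ft_force: [0.0, -0.4, -1.1]
finger_gap: 0.3
grip_force: 0.0
```

```bash
python3 - <<'E'
from h import *
import pickle
I=[]
tp=r.sense()["tool_pos"];print(tp)
for n in("side","scene"):
    s=vision.snapshot(n);pickle.dump(s,open(n+"3.pkl","wb"))
    c=pix(s,[524,52.6,65])[0];a,b=int(c[1])-60,int(c[0])-60
    if n=="side": b-=10
    print(n,"tip",((pix(s,[tp[0],tp[1],tp[2]-22])[0]-[b,a])*400/120).round(),"bush",((c-[b,a])*400/120).round())
    I.append(cv2.resize(s["img"][a:a+120,b:b+120],(400,400),interpolation=3))
cv2.imwrite("pics/v3.png",np.hstack(I))
E
```

```text
[524.32126556  52.68100954  99.49733366]
side tip [234. 191.] bush [235. 201.]
scene tip [202. 195.] bush [203. 203.]
```

View pics/v3.png

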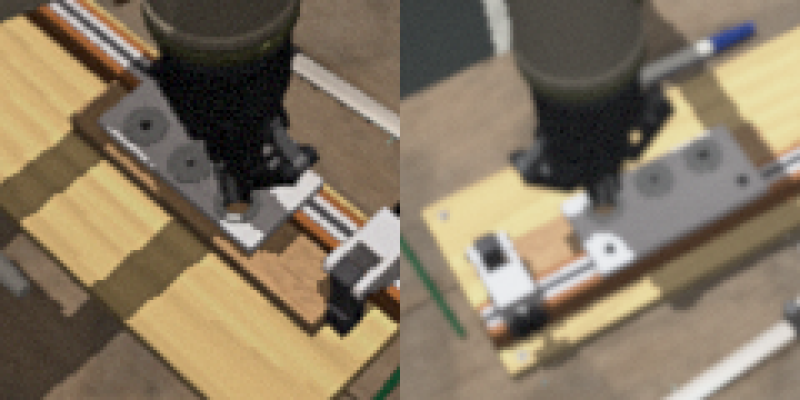

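The fingertips at (235,205) in the left (side) panel and (603,205) in the right (scene) panel are over the wide bush. The rail's end meets the lowered stop at (325,330). I'll lower a little more and hold.

Call:
step_arm(
  targets=[
    [[0, 0, -2, 0, 0, 0], [0, 0, -4, 0, 0, 0], [0, 0, -5, 0, 0, 0], [0, 0, -5, 0, 0, 0], [0, 0, -5, 0, 0, 0], [0, 0, -5, 0, 0, 0], [0, 0, -5, 0, 0, 0], [0, 0, -5, 0, 0, 0], [0, 0, -5, 0, 0, 0], [0, 0, -5, 0, 0, 0], [0, 0, -5, 0, 0, 0], [0, 0, -5, 0, 0, 0]],
  ],
)

```text
time: 23.87
tool_pos: [524.1, 52.5, 94.3]
tcp_rot: [-180.0, 0.0, 178.7]
ft_force: [0.3, 0.0, -0.2]
finger_gap: 0.2
grip_force: 0.0
```

Call:
step_arm(
  targets=[
    [[0, 0, 0, 0, 0, 0], [0, 0, 0, 0, 0, 0], [0, 0, 0, 0, 0, 0], [0, 0, 0, 0, 0, 0], [0, 0, 0, 0, 0, 0], [0, 0, 0, 0, 0, 0], [0, 0, 0, 0, 0, 0], [0, 0, 0, 0, 0, 0], [0, 0, 0, 0, 0, 0], [0, 0, 0, 0, 0, 0], [0, 0, 0, 0, 0, 0], [0, 0, 0, 0, 0, 0]],
  ],
)

```text
time: 24.87
tool_pos: [524.1, 52.5, 94.3]
tcp_rot: [-180.0, -0.0, 178.7]
ft_force: [-0.0, -0.6, 0.9]
finger_gap: -0.0
grip_force: 0.0
```

Call:
step_arm(
  targets=[
    [[0, 0, 0, 0, 0, 0], [0, 0, 0, 0, 0, 0], [0, 0, 0, 0, 0, 0], [0, 0, 0, 0, 0, 0], [0, 0, 0, 0, 0, 0], [0, 0, 0, 0, 0, 0]],
  ],
)

```text
time: 25.37
tool_pos: [524.1, 52.5, 94.3]
tcp_rot: [-180.0, -0.0, 178.7]
ft_force: [1.5, -0.2, -0.0]
finger_gap: -0.2
grip_force: 0.0
```

```bash
python3 -c "
from bench import r
q=r.sense();print(q['time'],q['tool_pos'],q['ft_force']);print(r.hand_in())"
```

```text
25.3667 [524.08841028  52.51389789  94.28730655] [ 1.47919625 -0.21090058 -0.00900239]
the job is handed in; nothing more can be done
None
```

The job is handed in at 25 s: the flip stop is fully down, the rail lies against the fence and butts the stop, and the fingertips are holding about 7 mm above the middle of the widest bush, touching nothing.

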